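# Load the rollers into a machinery skate and close its retaining bar

### The arm

A 7-joint arm with a two-finger parallel gripper is mounted at the origin on the work surface. World frame = base frame: x ahead of the robot, y to its left, z up, the work surface at z = 0. Lengths are in m, angles in degrees, forces in N, time in s.
With the tool pointing down it reaches from about 0.425 to 0.875 m from the base axis. Payload 4.7 kg.
Tool frame: the origin (TCP) lies at the very end of the fingers, on their centre line; the grasp point (between the pads) lies 19 mm behind it; z points along the fingers, y is the line along which they close (so a half turn about z gives the same grasp; the last joint's range is limited). The gripper opens to 87 mm and grips with 3 to 60 N. Pads are 19 mm wide; open, the fingers measure 117 mm over their backs; the gripper's body (75 mm by 190 mm) begins 51 mm behind the grasp point.
Start: joints at [64.292, 18.392, -4.016, 83.108, 1.295, 78.541, -3.26], TCP at [0.29, -0.582, 0.199] pointing down, gripper open.
Joint ranges: [-163.93, 163.93], [-17.29, 119.83], [-79.2, 71.16], [3.27, 140.29], [-89.18, 269.18], [5.43, 117.66], [-154.24, 154.24]. Speed limits (degrees/s): [147.25, 147.25, 180, 180, 180, 180, 180].

### API

Orientations are given as [roll, pitch, yaw] about the fixed x, y, z axes, in that order (R = Rz(yaw) Ry(pitch) Rx(roll)).
In Python, from cell import get_obs, cams, ticket, finder gives the robot as it stands.
- The arm moves only by the shell command python3 -m creep 'ROWS' [FORCE]. ROWS is text: rows parted by semicolons, each of 5 numbers parted by spaces: the shift along the world's x, y, z in m, then the turn about the world's z in degrees, then the finger opening in m, from 0 to 0.087. A call has 1 to 8 rows; each row shifts and turns the commanded pose from where the row before left it; what a row does not reach is not made up. A row lasts 1/8 s, in which the tool goes at most 62.5 mm and 10.7 degrees, less where a joint would pass 70% of its speed; a pose out of reach is approached as far as the arm can. A call with a gripper value outside its range is refused whole. The fingers move at their own pace and stop on an object; FORCE is the grip in N (left out, the last holds). Time passes only in rows, so rows that do not move let the fingers close. It gives the time, the measured TCP pose, the force, the opening and the grip force at its end, in the units of the state.
- get_obs(): the state, without advancing time (a new reading comes with each control period).
- cams.read_camera(name): name is "side" or "top" or "wrist"; returns the picture (480x640x3 uint8, red, green, blue); there is no depth.
- cams.calibration(name): a dict with "fx", "fy", "cx", "cy" (pixels), "k1" (the pictures are not rectified: a ray, as slopes to the right and down, at radius r is drawn at 1 + k1 r^2 times it, then the intrinsics apply), "extrinsics" (4x4, takes a point from world to camera coordinates). Camera axes: x right, y down, z forward; pixel columns grow to the right and rows downward; lengths in m; the calibration is good to about 2 mm. A picture is of the moment at which its call begins: read the wrist's pose just before it. calibration takes no time and is no camera call; for the wrist camera it gives the pose at the moment of the call.
- ticket.sign_off(): hands the job in; it is judged then, once.
Trained networks look in the newest picture that a camera, given by its name, has taken for a name from the list of things; names that differ only in an ending like _2 or _b are one class to them, and where a whole thing is asked for, a point or a joint stands for the part that bears it (a point fixed in the world has none). Each returns a list of dicts, best first, with "p" (0 to 1); they miss things now and then, are a little off and sometimes report something else, mostly with a low value. They report only what shows in the picture. A call takes as long as a camera call. They do not tell look-alikes from the thing itself.
- finder.masks_of(name, camera): "mask" (480x640 bool, what is visible of it) and "xy" ([column, row] in pixels, amid what is visible of it).
- finder.tip_of(name, camera): "xy" ([column, row] in pixels: a listed point, or the origin of a listed thing).
The state is a dict: "time_s": time; "qpos": joint angles; "joint_velocities": joint speeds; "effort": joint torques, N m; "tool_pos": TCP position; "tool_rot": TCP orientation; "force": force on the tool from outside, world axes, zero at the start; "wrist_torque": the same for the moment, N m; "grip_width": finger opening in m; "grasp_force": force on a finger pad.
Only numpy, scipy, OpenCV 4.12 (cv2) and the standard library are available. Lean on these libraries where they do the work, as an engineer would, in place of code of your own. Each camera call takes 0.05 s, during which the arm holds its last target. There are 200 camera calls.

### The job

The machinery skate lies upside down on the bench with its three roller pockets empty. Drop the white rollers from the wooden rack into the pockets that match their length, the two long ones in the outer pockets and the short one in the middle, so that each lies fully down; then slide the steel retaining bar (the one with the upright post) across above the rollers until it reaches its stop. Leave the red tape roll and the black castor wheel on the bench where they are.

Things in the scene. Friction and masses are not known exactly. Their poses are not given: they have to be found in the camera images.
- skate: grey steel skate, fixed; deck 220 mm (x -65 to +155) by 290 mm (y), top 45 mm above the bench. Origin on the bench under the middle pocket; x points to the side to which the bar is slid open; pockets side by side along y. Side rails 16 mm wide at y -137 and +137 mm, x -20 to +155 mm, 66 mm high, carry the bar. A 28 mm high towing lug stands out 30 mm at -x
- pocket0 (a point): in the skate's deck: centre of a long outer pocket, at the place where the centre of a fully seated roller lies (43 mm above the bench, 2 mm below the deck's top face). Pocket 108 mm along the skate's x, 45 mm along y, floor 20 mm below this point. 75 mm from the skate's origin on its +y side; takes either long roller
- pocket1 (a point): in the skate's deck: centre of a short middle pocket, at the place where the centre of a fully seated roller lies (43 mm above the bench, 2 mm below the deck's top face). Pocket 78 mm along the skate's x, 45 mm along y, floor 20 mm below this point. Takes the short roller
- pocket2 (a point): in the skate's deck: centre of a long outer pocket, at the place where the centre of a fully seated roller lies (43 mm above the bench, 2 mm below the deck's top face). Pocket 108 mm along the skate's x, 45 mm along y, floor 20 mm below this point. 75 mm from the skate's origin on its -y side; takes either long roller
- keeper (a joint): retaining bar's slide in m: 0 = shut against its stop, bar lying across above all three rollers; it starts 0.060 to 0.085 open (slid to the skate's +x) and slides back along the skate's -x with about 2 N of friction; travel 0 to 0.10
- post (a point): on the axis of the bar's upright steel post (18 mm diameter, from 73 to 111 mm above the bench), 95 mm above the bench. The post stands in the middle of the bar; bar 30 mm wide (x), 290 mm long (y), 6 mm thick, underside 67 mm above the bench (4 mm over seated rollers); axes as the skate's
- rack: plywood stock rack, fixed: board 120 mm (x) by 235 mm (y), 12 mm thick, origin on the bench under its centre; three roller slots along its x at y = -75, 0 and +75 mm, each kept by four small wooden blocks, up to 22 mm above the bench, at 22 to 34 mm either side of the slot's middle
- roller_long_a: solid white nylon roller, cylinder 40 mm diameter, 100 mm long (its last 4 mm at each end stepped down to 33 mm diameter); origin at its centre, its x axis along its length (it may be rolled about x). Starts lying in any of the three slots of the wooden rack, its axis 32 mm above the bench. Same as roller_long_b
- roller_long_b: solid white nylon roller, cylinder 40 mm diameter, 100 mm long (its last 4 mm at each end stepped down to 33 mm diameter); origin at its centre, its x axis along its length (it may be rolled about x). Starts lying in any of the three slots of the wooden rack, its axis 32 mm above the bench. Same as roller_long_a
- roller_short: solid white nylon roller, cylinder 40 mm diameter, 70 mm long (its last 4 mm at each end stepped down to 33 mm diameter); origin at its centre, its x axis along its length (it may be rolled about x). Starts lying in any of the three slots of the wooden rack, its axis 32 mm above the bench. 
- tape: red tape roll standing on its side face (hole up), 80 mm diameter, 48 mm high, origin under its centre; leave alone
- wheel: black rubber castor wheel lying flat, 68 mm diameter, 28 mm high, origin under its centre; leave alone
Not all that is in view belongs to the job. What is shaped like the roller_short but green or orange is not meant.

How it is judged:
By the outcome, as a careful person would: the job done as asked, in the order asked, and still so for the second after the job is handed in, with the robot touching nothing.
It also fails if it takes over 72 s, if anything falls off the work surface, if the arm or the gripper's body presses on something with over 40 N, if the wrist force passes 120 N, or if a joint passes its speed limit or range.

## Working session

There is one attempt and no reset: what is moved stays moved. The work goes in short steps, Python scripts to look and compute and a shell command to move; the robot and the scene stay as the last step left them, time stands still between calls to the robot, and variables do not carry over. Pictures are saved under pics/ and viewed, at most 10 in all, crops included, and the job is handed in when it is done.

```bash
ls; mkdir -p pics; cat > h.py <<'E'
import numpy as np, cv2
from cell import get_obs, cams, ticket, finder
def snap(c,fn=None):
    cal=cams.calibration(c); im=cams.read_camera(c)
    if fn: cv2.imwrite('pics/'+fn,im[:,:,::-1])
    return im,cal
def ray(cal,uv):
    d=np.array([(uv[0]-cal['cx'])/cal['fx'],(uv[1]-cal['cy'])/cal['fy']]); u=d.copy()
    for _ in range(20): u=d/(1+cal['k1']*(u@u))
    E=np.array(cal['extrinsics']); R=E[:3,:3]; t=E[:3,3]
    v=R.T@np.array([u[0],u[1],1]); return -R.T@t, v/np.linalg.norm(v)
def atz(cal,uv,z):
    o,v=ray(cal,uv); return o+v*(z-o[2])/v[2]
def tri(rs):
    A=0;b=0
    for o,v in rs:
        P=np.eye(3)-np.outer(v,v); A=A+P; b=b+P@o
    return np.linalg.solve(A,b)
def proj(cal,p):
    E=np.array(cal['extrinsics']); q=E[:3,:3]@np.array(p)+E[:3,3]; u=q[:2]/q[2]; u=u*(1+cal['k1']*(u@u))
    return [cal['fx']*u[0]+cal['cx'],cal['fy']*u[1]+cal['cy']]
E
python3 - <<'E'
from h import *
np.set_printoptions(precision=3,suppress=True)
for c in ['top','side','wrist']:
    im,cal=snap(c,c+'0.png')
    print(c,(ray(cal,(320,240))))
    if c=='wrist': continue
    for n in ['roller_long_a','roller_short','rack','skate','pocket0','pocket1','pocket2','post','keeper','tape','wheel']:
        for f in (finder.tip_of,):
            try: r=f(n,c)
            except Exception as e: print(n,e); continue
            print(n,[(np.round(x['xy']).tolist(),round(x['p'],2)) for x in r[:6]])
E
```

```text
pics
top (array([ 0.264, -0.026,  1.277]), array([ 0.198,  0.001, -0.98 ]))
roller_long_a [([468.0, 259.0], 0.89), ([400.0, 249.0], 0.78)]
roller_short [([491.0, 330.0], 0.93), ([433.0, 258.0], 0.91), ([476.0, 185.0], 0.87), ([442.0, 332.0], 0.75), ([410.0, 190.0], 0.71)]
rack [([430.0, 256.0], 0.59)]
skate [([194.0, 270.0], 0.7)]
pocket0 [([226.0, 263.0], 0.95), ([159.0, 263.0], 0.82), ([192.0, 264.0], 0.71)]
pocket1 [([226.0, 263.0], 0.95), ([159.0, 263.0], 0.82), ([192.0, 264.0], 0.71)]
pocket2 [([226.0, 263.0], 0.95), ([159.0, 263.0], 0.82), ([192.0, 264.0], 0.71)]
post [([189.0, 213.0], 0.8)]
keeper it knows: pocket, post, rack, roller_long, roller_short, skate, tape, wheel
tape []
wheel [([310.0, 207.0], 0.91)]
side (array([-0.163,  0.842,  0.734]), array([ 0.518, -0.67 , -0.532]))
roller_long_a [([413.0, 195.0], 0.92), ([370.0, 214.0], 0.81), ([389.0, 200.0], 0.65)]
roller_short [([329.0, 196.0], 0.83), ([355.0, 174.0], 0.83), ([456.0, 232.0], 0.7), ([472.0, 210.0], 0.64), ([391.0, 205.0], 0.59)]
rack [([390.0, 220.0], 0.59)]
skate [([252.0, 334.0], 0.7)]
pocket0 [([220.0, 341.0], 0.85), ([272.0, 293.0], 0.77), ([249.0, 313.0], 0.75)]
pocket1 [([220.0, 341.0], 0.85), ([272.0, 293.0], 0.77), ([249.0, 313.0], 0.75)]
pocket2 [([220.0, 341.0], 0.85), ([272.0, 293.0], 0.77), ([249.0, 313.0], 0.75)]
post [([206.0, 273.0], 0.87), ([353.0, 280.0], 0.75)]
keeper it knows: pocket, post, rack, roller_long, roller_short, skate, tape, wheel
tape [([351.0, 280.0], 0.66)]
wheel [([281.0, 250.0], 0.86)]
wrist (array([ 0.364, -0.545,  0.385]), array([-0.261, -0.14 , -0.955]))
```

View pics/top0.png

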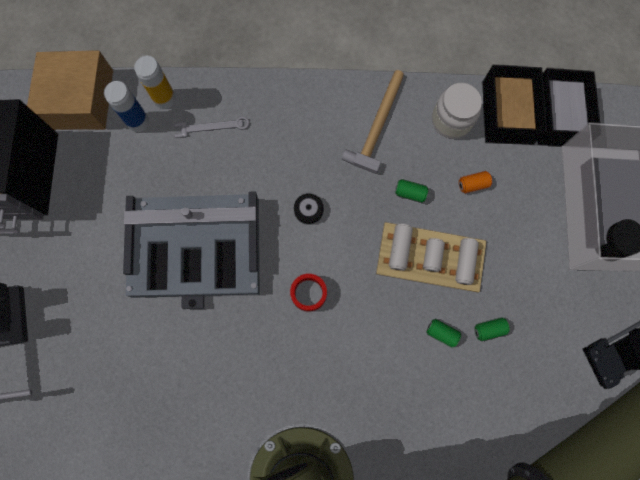

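View pics/side0.png

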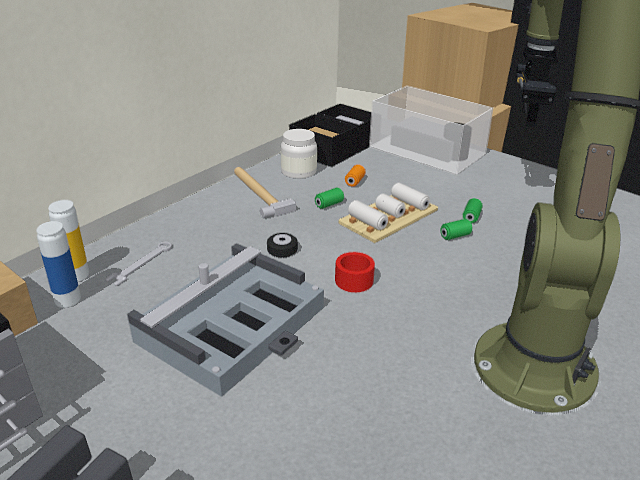

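```bash
python3 - <<'E'
from h import *
np.set_printoptions(precision=4,suppress=True)
T=cams.calibration('top');S=cams.calibration('side')
P={'long468':((468,259),(370,214)),'long468x':((468,259),(413,195)),'long400':((400,249),(413,195)),'sh433':((433,258),(391,205)),'pA':((226,263),(272,293)),'pB':((192,264),(249,313)),'pC':((159,263),(220,341)),
'pB0':((226,263),(220,341)),'post':((189,213),(206,273)),'wheel':((310,207),(281,250)),'rack':((430,256),(390,220))}
for k,(a,b) in P.items():
    p=tri([ray(T,a),ray(S,b)]); print(k,p,'err',np.round(np.array(proj(T,p))-a,1),np.round(np.array(proj(S,p))-b,1))
E
```

```text
long468 [ 0.536  -0.3482 -0.0457] err [-10.6 -16.9] [17.8  1.4]
long468x [ 0.4778 -0.3545  0.0329] err [1.1 2.1] [-2.1 -0.3]
long400 [ 0.4437 -0.2068  0.1148] err [ 8.5 20.1] [-19.5  -4.6]
sh433 [ 0.4835 -0.2726  0.0355] err [-0.3 -0.6] [0.6 0.1]
pA [0.4579 0.1801 0.0468] err [-0.6 -0.9] [1.2 0.3]
pB [0.451  0.2528 0.0484] err [0.1 0.1] [-0.2 -0. ]
pC [0.4513 0.329  0.0341] err [0.6 0.9] [-1.4 -0.4]
pB0 [ 0.5086  0.2263 -0.0796] err [-10.1 -13.8] [20.4  3.8]
post [0.5542 0.2572 0.0916] err [0.1 0.2] [-0.3 -0.1]
wheel [ 0.5991  0.0008 -0.0047] err [0.2 0.3] [-0.4 -0.1]
rack [ 0.4913 -0.2773 -0.0105] err [0.7 1.4] [-1.5 -0.2]
```

The white rollers in the top view are long at (400,247), short at (434,255) and long at (467,261). The short one could be confused with green at (411,190), (444,333) and (492,329), or orange at (476,182). I choose the white one at (434,255). The post is at (189,213). I'm moving the wrist camera over the rack for a close crop.

```bash
python3 -c "
from h import *
o=get_obs();print(o['time_s'],o['tool_pos'],o['tool_rot'],o['grip_width'],o['force'])"
python3 -m creep '0.03 0.05 0.01 0 0.087;0.03 0.05 0.01 0 0.087;0.03 0.05 0.01 0 0.087;0.03 0.05 0.01 0 0.087;0.01 0.04 0.01 0 0.087;0 0.02 0 0 0.087;0 0 0 0 0.087;0 0 0 0 0.087' 
python3 - <<'E'
from h import *
np.set_printoptions(precision=4,suppress=True)
print(get_obs()['tool_pos'],get_obs()['tool_rot'])
im,cal=snap('wrist','w1.png')
for n in ['roller_long_a','roller_short','rack']:
    for x in finder.tip_of(n,'wrist')[:5]: print(n,np.round(x['xy']),round(x['p'],2),atz(cal,x['xy'],0.032 if n!='rack' else 0))
E
```

```text
1.15 [ 0.29019856 -0.58164867  0.19951636] [1.79992655e+02 4.02686049e-03 2.65232858e+01] 0.08718059979667361 [-0.52695627 -1.15743185 -0.33695618]
time_s: 2.15
tool_pos: [0.4188, -0.3239, 0.2489]
tool_rot: [180.0, 0.1, 26.3]
force: [0.3, 0.2, -0.6]
grip_width: 0.0871
grasp_force: 0.0
[ 0.4188 -0.3239  0.2489] [179.9958   0.0638  26.3199]
roller_long_a [243.  66.] 0.84 [ 0.5054 -0.2021  0.032 ]
roller_long_a [366. 160.] 0.79 [ 0.4805 -0.3506  0.032 ]
roller_short [303. 116.] 0.94 [ 0.4902 -0.2733  0.032 ]
roller_short [260. 267.] 0.7 [ 0.324  -0.3002  0.032 ]
roller_short [347. 295.] 0.69 [ 0.3367 -0.403   0.032 ]
```

View pics/w1.png

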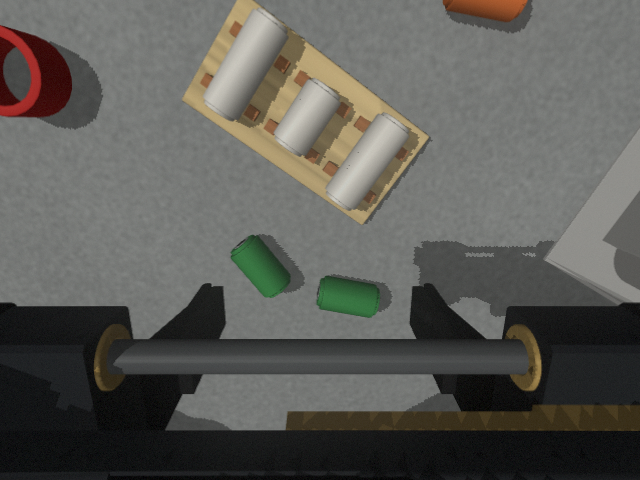

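Close crop: white long rollers at (246,65) and (369,160), and white short at (308,117), are all in the rack. The look-alikes are green at (260,267) and (347,295) and orange at (485,5). Next I'll align the yaw and take a second wrist view for triangulation.

```bash
cp pics/w1.png /dev/null
python3 -m creep '0 0.01 -0.01 -9 0.087;0 0.01 -0.01 -9 0.087;0 0.01 -0.01 -9 0.087;0 0.01 -0.01 -9 0.087;0 0 0 0 0.06;0 0 0 0 0.06' 
cat > loc.py <<'E'
from h import *
np.set_printoptions(precision=4,suppress=True)
from scipy.optimize import linear_sum_assignment
G=np.array([[.5054,-.2021,.032],[.4902,-.2733,.032],[.4805,-.3506,.032]])
V={0:[],1:[],2:[]}
for c in ['wrist','top','side']:
    im,cal=snap(c,'loc_'+c+'.png')
    C=[]
    for n in ['roller_long_a','roller_short']:
        for x in finder.masks_of(n,c):
            m=x['mask'].astype('uint8'); col=im[x['mask']].mean(0)
            if x['p']<.4 or np.ptp(col)>30: continue   # only white ones
            C.append((n,x['p'],np.argwhere(m)[:,::-1].mean(0),m))
    for i,g in enumerate(G):
        n='roller_short' if i==1 else 'roller_long_a'
        L=[k for k in C if k[0]==n] 
        if not L: continue
        k=min(L,key=lambda k:np.linalg.norm(k[2]-proj(cal,g)))
        print(c,i,'p%.2f'%k[1],k[2],np.array(proj(cal,g)),atz(cal,k[2],.036))
        if np.linalg.norm(k[2]-proj(cal,g))<15: V[i].append(ray(cal,k[2]))
        if c=='wrist':
            pts=np.array([atz(cal,q,.036)[:2] for q in np.argwhere(k[3])[:,::-1][::7]])
            w,v=np.linalg.eigh(np.cov(pts.T)); d=v[:,1]*np.sign(v[0,1]); print('  axis yaw',np.degrees(np.arctan2(d[1],d[0])),'len',np.ptp(pts@d),'wid',np.ptp(pts@v[:,0]))
for i in V: 
    if len(V[i])>1: print(i,len(V[i]),tri(V[i]))
o=get_obs();print(o['tool_pos'],o['tool_rot'],o['time_s'])
E
python3 loc.py
```

```text
time_s: 3.1
tool_pos: [0.4202, -0.2826, 0.2098]
tool_rot: [180.0, -0.0, -9.4]
force: [-0.2, -0.1, 0.3]
grip_width: 0.0741
grasp_force: 0.0
wrist 0 p0.76 [215.5722 130.4509] [214.0067 134.1388] [ 0.5082 -0.2053  0.036 ]
  axis yaw -8.415298608185847 len 0.10231043438669868 wid 0.04107161429482997
wrist 1 p0.93 [298.7004 135.9046] [293.9496 137.9346] [ 0.4914 -0.2781  0.036 ]
  axis yaw -8.55930904431707 len 0.07167936029668315 wid 0.03934637484348627
wrist 2 p0.88 [380.9073 134.6736] [379.2789 134.3852] [ 0.4802 -0.3514  0.036 ]
  axis yaw -8.11801839899933 len 0.10287158408437713 wid 0.040697467156606715
side 0 p0.56 [368.0159 215.2023] [367.5559 214.5337] [ 0.499  -0.1942  0.036 ]
side 1 p0.78 [390.1873 205.7092] [389.3368 205.3893] [ 0.484  -0.2669  0.036 ]
side 2 p0.64 [410.6122 196.5577] [409.2199 195.2328] [ 0.4705 -0.34    0.036 ]
0 2 [ 0.5071 -0.2043  0.029 ]
1 2 [ 0.4909 -0.2779  0.029 ]
2 2 [ 0.4788 -0.3533  0.0277]
[ 0.4202 -0.2818  0.2096] [179.9894  -0.0052  -9.4726] 3.55
```

Each roller's height triangulates to about 0.03, as expected, and the lengths 0.102/0.072/0.103 match. I'll grasp long roller 0 first.

```bash

python3 -m creep '0.03 0.03 -0.02 1 0.058;0.03 0.03 -0.02 0 0.058;0.028 0.017 -0.03 0 0.058;0 0 -0.04 0 0.058;0 0 -0.04 0 0.058;0 0 -0.02 0 0.058;0 0 -0.01 0 0.058;0 0 0 0 0.058' 
python3 -m creep '0 0 -0.003 0 0.058;0 0 0 0 0.03;0 0 0 0 0.03;0 0 0 0 0.03;0 0 0 0 0.03' 25
```

```text
time_s: 4.55
tool_pos: [0.508, -0.2046, 0.0293]
tool_rot: [-180.0, 0.0, -8.5]
force: [0.9, -0.1, 0.5]
grip_width: 0.058
grasp_force: 0.0
time_s: 5.18
tool_pos: [0.5082, -0.2047, 0.0266]
tool_rot: [180.0, -0.0, -8.5]
force: [0.0, -0.1, 1.1]
grip_width: 0.0316
grasp_force: 0.0
```

```bash
python3 - <<'E'
from h import *
o=get_obs();print(o['grip_width'],o['grasp_force'])
a,_=snap('wrist');b,_=snap('side')
b=cv2.resize(b[150:270,320:480],(640,480),interpolation=cv2.INTER_CUBIC)
cv2.imwrite('pics/c2.png',cv2.resize(np.hstack([a,b]),(800,300))[:,:,::-1])
E
```

```text
0.03160429553478365 0.0
```

View pics/c2.png

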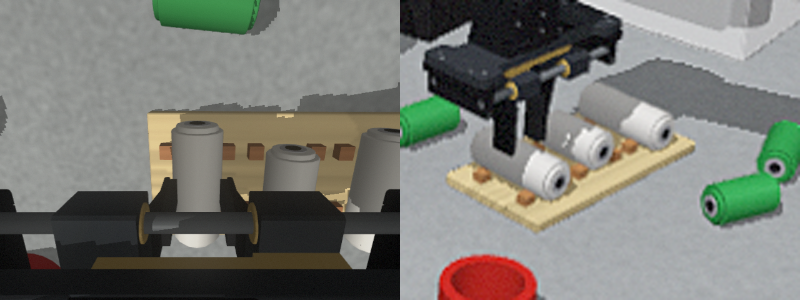

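The crop shows the fingers either side of the long roller at about its middle, and the opening was still changing when I read it. I'll wait and read again.

```bash

python3 -m creep '0 0 0 0 0.03;0 0 0 0 0.03' 25
python3 - <<'E'
from h import *
a,cal=snap('wrist','w3.png')
cv2.imwrite('pics/c3.png',a[120:480,120:520,::-1])
E
```

```text
time_s: 5.52
tool_pos: [0.5082, -0.2046, 0.0265]
tool_rot: [180.0, 0.0, -8.5]
force: [-0.5, 0.5, 0.0]
grip_width: 0.0301
grasp_force: 0.0
```

View pics/c3.png

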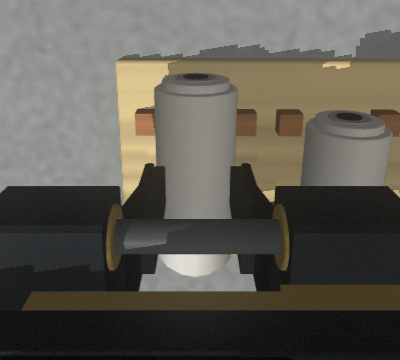

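The fingers closed to 30 mm with no grip force and overlap the roller's outline, so their tips seem to sit high on it. I'll check the tip height against the side camera.

```bash
python3 - <<'E'
from h import *
np.set_printoptions(precision=1,suppress=True)
b,S=snap('side'); t,T=snap('top')
x0,y0=335,175
c=cv2.resize(b[y0:y0+75,x0:x0+100],(800,600),interpolation=cv2.INTER_CUBIC)
y=np.radians(-8.5); ax=np.array([-np.sin(y),np.cos(y),0])
P=np.array([.5082,-.2046,.0265])
for s,col in ((.015,(0,0,255)),(.030,(0,255,255)),(-.015,(0,0,255)),(-.030,(0,255,255))):
    u=(np.array(proj(S,P+s*ax))-[x0,y0])*8; cv2.circle(c,tuple(int(v) for v in u),6,col,2)
    u=(np.array(proj(S,P+s*ax+[0,0,.02]))-[x0,y0])*8; cv2.circle(c,tuple(int(v) for v in u),6,(255,0,255),2)
cc=c[:,:,::-1].copy()
cv2.imwrite('pics/c4.png',cc)
E
```

```text
(no output)
```

View pics/c4.png

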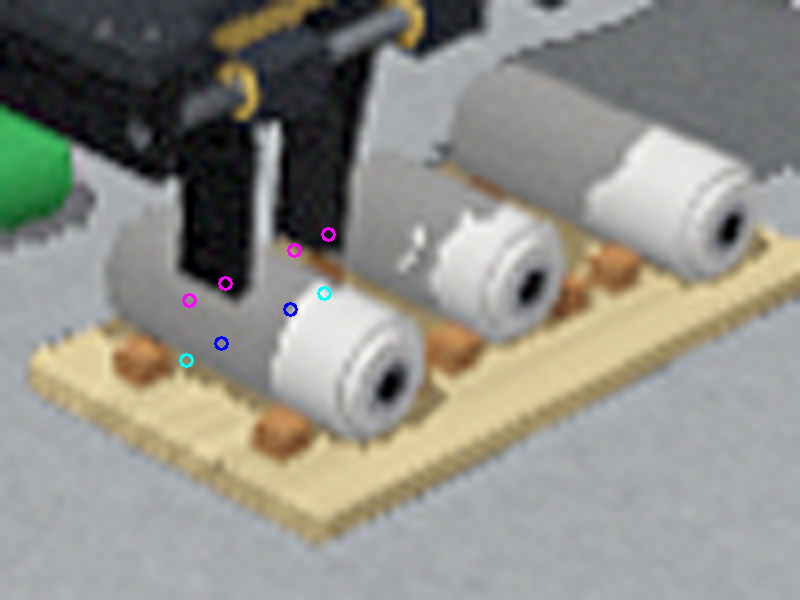

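The picture shows the real fingertips about 20 mm above the circles computed from the reported TCP; the magenta marks at +20 mm fit. The tips are at (215,290) and (310,245), above the roller's widest part. So the reported z reads about 20 mm low. I'll reopen and go 19 mm lower, watching the force.

```bash

python3 -m creep '0 0 0 0 0.06;0 0 0 0 0.06;0 0 0 0 0.06;0 0 0 0 0.06;0 0 0 0 0.06'
python3 -m creep '0 0 -0.008 0 0.06;0 0 -0.006 0 0.06;0 0 -0.004 0 0.06;0 0 0 0 0.06'
python3 -m creep '0 0 0 0 0.03;0 0 0 0 0.03;0 0 0 0 0.03;0 0 0 0 0.03;0 0 0 0 0.03' 25
```

```text
time_s: 6.3
tool_pos: [0.5082, -0.2047, 0.0265]
tool_rot: [180.0, 0.0, -8.5]
force: [0.8, -0.1, -0.2]
grip_width: 0.0594
grasp_force: 0.0
time_s: 6.8
tool_pos: [0.5078, -0.2045, 0.0079]
tool_rot: [-180.0, 0.1, -8.5]
force: [0.0, -0.4, 0.4]
grip_width: 0.0601
grasp_force: 0.0
time_s: 7.42
tool_pos: [0.5084, -0.2046, 0.0087]
tool_rot: [180.0, -0.0, -8.5]
force: [0.5, -0.5, 0.1]
grip_width: 0.0394
grasp_force: 25.0
```

Gripped: 39.4 mm at 25 N. I'll lift, carry it toward the skate and measure the skate.

```bash

python3 -m creep '0 0 0.03 0 0.03;0 0 0.05 0 0.03;0 0.03 0.05 0 0.03;-0.01 0.05 0.05 3 0.03;-0.01 0.05 0.03 4 0.03;-0.02 0.05 0 4 0.03;-0.02 0.05 0 0 0.03;-0.02 0.05 0 0 0.03'
python3 -m creep '-0.01 0.05 0 0 0.03;-0.01 0.05 0 0 0.03;0 0.04 0 0 0.03;0 0.025 0 0 0.03;0 0 0 0 0.03;0 0 0 0 0.03'
python3 - <<'E'
from h import *
np.set_printoptions(precision=4,suppress=True)
o=get_obs();print(o['tool_pos'],o['tool_rot'],o['grip_width'])
for c in ['wrist','top','side']:
    im,cal=snap(c,'sk_'+c+'.png')
    for n in ['pocket0','post','skate']:
        for x in finder.tip_of(n,c)[:4]:
            if x['p']>.4: print(c,n,np.round(x['xy'],1),round(x['p'],2),atz(cal,x['xy'],dict(pocket0=.043,post=.095,skate=0)[n]))
E
```

```text
time_s: 8.43
tool_pos: [0.4283, 0.0705, 0.212]
tool_rot: [180.0, 0.0, 2.5]
force: [0.8, -0.0, -1.0]
grip_width: 0.0387
grasp_force: 25.0
time_s: 9.18
tool_pos: [0.4094, 0.2328, 0.2118]
tool_rot: [179.9, 0.0, 2.5]
force: [0.4, -1.1, -1.9]
grip_width: 0.0389
grasp_force: 25.0
[0.4094 0.2328 0.2118] [179.9297   0.05     2.4644] 0.038930502744819004
wrist pocket0 [212.1 169.5] 0.76 [0.4451 0.3295 0.043 ]
wrist pocket0 [374.5 167.2] 0.71 [0.4534 0.1816 0.043 ]
wrist pocket0 [294.8 165.7] 0.7 [0.4517 0.2542 0.043 ]
wrist post [284.   26.7] 0.84 [0.5533 0.2615 0.095 ]
wrist skate [295.8 162.7] 0.87 [0.4499 0.2555 0.    ]
top pocket0 [225.  262.7] 0.83 [0.4572 0.1816 0.043 ]
top pocket0 [193.7 261.8] 0.73 [0.4571 0.2508 0.043 ]
top post [190.4 215.9] 0.58 [0.5475 0.2532 0.095 ]
top skate [195.4 265.9] 0.58 [0.4545 0.2559 0.    ]
side pocket0 [270.8 295.4] 0.78 [0.4605 0.1841 0.043 ]
side pocket0 [248.7 311.7] 0.76 [0.4586 0.2458 0.043 ]
side pocket0 [219.  337.3] 0.62 [0.4491 0.3291 0.043 ]
side skate [248.7 334.1] 0.66 [0.4519 0.2558 0.    ]
```

View pics/sk_wrist.png

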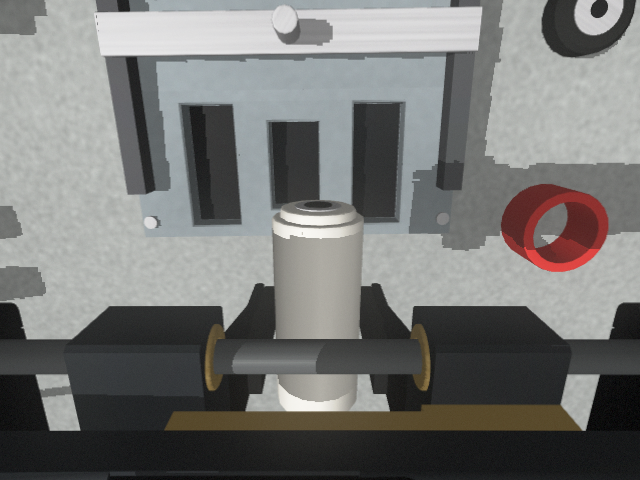

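The wrist view shows the roller held level. The rims are: right pocket (353,101) to (398,221), left pocket (180,104) to (241,223), middle pocket top edge (267 to 319,121). The post is at (285,20). Next come exact positions and a check of the wrist camera's height.

```bash
python3 - <<'E'
from h import *
np.set_printoptions(precision=4,suppress=True)
cal=cams.calibration('wrist'); print('cam',ray(cal,(320,240))[0], get_obs()['tool_pos'])
T=cams.calibration('top');S=cams.calibration('side')
C={'A':[(353,101),(405,102),(398,221),(352,219)],'C':[(180,104),(232,104),(241,223),(194,224)]}
for z in (.045,.025):
    for k,v in C.items():
        p=np.array([atz(cal,q,z) for q in v]); print(z,k,p.mean(0),'len',np.linalg.norm(p[0]-p[3]),np.linalg.norm(p[1]-p[2]),'w',np.linalg.norm(p[0]-p[1]),np.linalg.norm(p[2]-p[3]),'yaw',np.degrees(np.arctan2(*(p[0]-p[3])[[1,0]])),np.degrees(np.arctan2(*(p[1]-p[2])[[1,0]])))
for z in(.2118+.0235,.2118+.005): print('roller end',z,atz(cal,(318,206),z))
# triangulate wrist+top+side
for k,w,t,s in (('A',(375.5,161),(225.5,262.7),(271.4,294)),('C',(212,164),(159,263),(219.5,339))):
    print(k,tri([ray(T,t),ray(S,s)]),tri([ray(cal,w),ray(T,t)]),tri([ray(cal,w),ray(S,s)]))
w,t,s=(285,19),(189,213),(206,273)
print('post',tri([ray(T,t),ray(S,s)]),tri([ray(cal,w),ray(S,s)]))
E
```

```text
cam [0.4913 0.2375 0.3973] [0.4094 0.234  0.2122]
0.045 A [0.4572 0.1814 0.045 ] len 0.10486440389660792 0.10598233259304729 w 0.044958255525097406 0.043634532109122694 yaw 3.538416110771274 2.7915209200316227
0.045 C [0.4481 0.3305 0.045 ] len 0.1071810494790474 0.10625402793933356 w 0.04490446786412054 0.04457553142581265 yaw 3.4332622399865036 3.2587194145543097
0.025 A [0.4553 0.1783 0.025 ] len 0.11081686083157985 0.11199824692800109 w 0.047510237608059176 0.046111375190339136 yaw 3.5384161107712795 2.7915209200315982
0.025 C [0.4456 0.3358 0.025 ] len 0.11326500702386073 0.11228536461769559 w 0.04745339677819268 0.047105788799203636 yaw 3.4332622399864774 3.258719414554335
roller end 0.23529999999999998 [0.4566 0.2354 0.2353]
roller end 0.2168 [0.4526 0.2352 0.2168]
A [0.4587 0.1814 0.045 ] [0.4584 0.1816 0.036 ] [0.4595 0.1832 0.0463]
C [0.4514 0.3284 0.0379] [0.451  0.3278 0.0492] [0.4488 0.3306 0.0404]
post [0.5542 0.2572 0.0916] [0.5559 0.26   0.0929]
```

The wrist camera's own pose is sound: at z = 0.045 the pocket sizes and the 149 mm spacing come out right. Only the fingers are about 20 mm shorter than the reported TCP. Skate yaw is about 3.4°, with A (.457,.181), B (.453,.256) and C (.448,.331). I'll approach pocket A.

```bash

python3 -m creep '0.02 -0.02 0 1 0.03;0.02 -0.02 -0.02 0 0.03;0.0106 -0.0123 -0.04 0 0.03;0 0 -0.05 0 0.03;0 0 -0.03 0 0.03;0 0 -0.017 0 0.03;0 0 0 0 0.03;0 0 0 0 0.03'
python3 - <<'E'
from h import *
o=get_obs();print(o['tool_pos'],o['tool_rot'])
im,cal=snap('wrist','pl.png')
E
```

```text
time_s: 10.78
tool_pos: [0.4612, 0.1823, 0.0566]
tool_rot: [-180.0, -0.1, 3.5]
force: [0.0, -0.1, -1.4]
grip_width: 0.039
grasp_force: 25.0
[0.46118887 0.18232231 0.05657774] [-1.79978010e+02 -1.30149626e-01  3.52094854e+00]
```

View pics/pl.png

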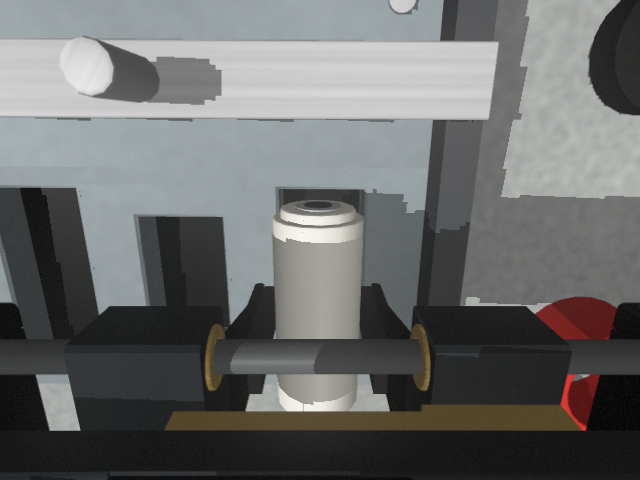

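The wrist view shows the roller above the right pocket, whose far rim runs (276,187) to (364,189). The roller's end is at (318,207).

```bash
cat > rel.py <<'E'
import sys
from h import *
np.set_printoptions(precision=4,suppress=True)
cal=cams.calibration('wrist');o=get_obs();z=o['tool_pos'][2]+.0235
u1,v1,u2,v2,ue,ve,half,pl=map(float,sys.argv[1:9])
a=atz(cal,(u1,v1),.045);b=atz(cal,(u2,v2),.045)
y=np.radians(3.4);X=np.array([np.cos(y),np.sin(y),0])
t=np.radians(o['tool_rot'][2]);Xt=np.array([np.cos(t),np.sin(t),0])
pc=(a+b)/2-X*pl; rc=atz(cal,(ue,ve),z)-Xt*half
print('rim w',np.linalg.norm(a-b),'pocket',pc,'roller',rc,'shift',pc-rc)
E
python3 rel.py 276 187 364 189 318 207 .05 .054
```

```text
rim w 0.0453622080541788 pocket [0.4565 0.1803 0.045 ] roller [0.4581 0.1814 0.0802] shift [-0.0015 -0.0011 -0.0352]
```

```bash

python3 -m creep '-0.0015 -0.001 -0.005 0 0.03;0 0 -0.007 0 0.03;0 0 -0.007 0 0.03;0 0 -0.006 0 0.03;0 0 0 0 0.03'
```

```text
time_s: 11.45
tool_pos: [0.4579, 0.1807, 0.0295]
tool_rot: [180.0, 0.1, 3.5]
force: [-0.9, 0.7, -1.6]
grip_width: 0.039
grasp_force: 25.0
```

It went in with no contact force. Release, check, and go back for the short roller.

```bash

python3 -m creep '0 0 0 0 0.056;0 0 0 0 0.056;0 0 0 0 0.056;0 0 0.03 0 0.056;0 0 0.06 0 0.056;0 0 0.05 0 0.056;-0.04 0.03 0.04 0 0.056;0 0 0 0 0.056'
python3 - <<'E'
from h import *
np.set_printoptions(precision=4,suppress=True)
o=get_obs();print(o['tool_pos'],o['tool_rot'],o['grip_width'])
R=[]
for c in ['wrist','side','top']:
    im,cal=snap(c,'s1_'+c+'.png')
    g=proj(cal,[.457,.181,.043])
    L=[x for x in finder.tip_of('roller_long_a',c) if np.hypot(*(np.array(x['xy'])-g))<40]
    for x in L[:1]: R.append(ray(cal,x['xy'])); print(c,x['xy'],x['p'],g,atz(cal,x['xy'],.043))
if len(R)>1: print(tri(R))
E
python3 -m creep '0.01 -0.05 -0.02 0 0.056;0.01 -0.05 0 0 0.056;0.01 -0.05 0 0 0.056;0.01 -0.05 0 -3 0.056;0.01 -0.06 0 -4 0.056;0.01 -0.06 0 -5 0.056;0.01 -0.06 0 0 0.056;0 -0.05 0 0 0.056'
python3 -m creep '0 -0.04 0 0 0.056;0 -0.019 0 0 0.056;0 0 0 0 0.056;0 0 0 0 0.056'
python3 loc.py
```

```text
time_s: 12.45
tool_pos: [0.4192, 0.2141, 0.2131]
tool_rot: [-180.0, -0.4, 3.8]
force: [0.5, 0.2, 0.2]
grip_width: 0.056
grasp_force: 0.0
[0.4192 0.2141 0.2131] [-179.9953   -0.424     3.8329] 0.05603311885087331
wrist [355.4, 175.9] 0.93 [np.float64(355.09628386667634), np.float64(175.44336191688052)] [0.4566 0.1807 0.043 ]
side [275.0, 295.1] 0.6 [np.float64(273.29554506506), np.float64(295.34776250088015)] [0.4551 0.1784 0.043 ]
[0.4557 0.1796 0.043 ]
time_s: 13.75
tool_pos: [0.489, -0.223, 0.1877]
tool_rot: [-180.0, 0.1, -8.6]
force: [0.6, 0.2, -0.1]
grip_width: 0.0559
grasp_force: 0.0
time_s: 14.25
tool_pos: [0.49, -0.2766, 0.1891]
tool_rot: [-179.9, 0.0, -8.3]
force: [0.1, 0.6, 0.3]
grip_width: 0.0563
grasp_force: 0.0
wrist 0 p0.68 [400.021  214.9918] [233.5263 210.4782] [ 0.4802 -0.3511  0.036 ]
  axis yaw -8.348316475823003 len 0.10607245653713138 wid 0.04034428323628686
wrist 1 p0.90 [317.9731 214.7677] [313.2873 215.4655] [ 0.4912 -0.2778  0.036 ]
  axis yaw -7.994797995935806 len 0.07713587795582855 wid 0.0398254370935639
wrist 2 p0.68 [400.021  214.9918] [398.5528 213.6762] [ 0.4802 -0.3511  0.036 ]
  axis yaw -8.348316475823003 len 0.10607245653713138 wid 0.04034428323628686
top 0 p0.76 [224.2193 263.9068] [400.6135 246.9549] [0.4556 0.1844 0.036 ]
top 1 p0.63 [433.0146 258.6806] [432.6586 254.6451] [ 0.4805 -0.2732  0.036 ]
top 2 p0.76 [224.2193 263.9068] [467.2184 259.9385] [0.4556 0.1844 0.036 ]
side 0 p0.88 [410.3193 195.9257] [367.5559 214.5337] [ 0.4728 -0.3424  0.036 ]
side 1 p0.85 [390.4741 205.5217] [389.3368 205.3893] [ 0.484  -0.2682  0.036 ]
side 2 p0.88 [410.3193 195.9257] [409.2199 195.2328] [ 0.4728 -0.3424  0.036 ]
1 3 [ 0.4866 -0.2761  0.0292]
2 2 [ 0.4784 -0.3523  0.03  ]
[ 0.4895 -0.2787  0.1894] [179.9863  -0.005   -8.4663] 14.7
```

View pics/s1_wrist.png

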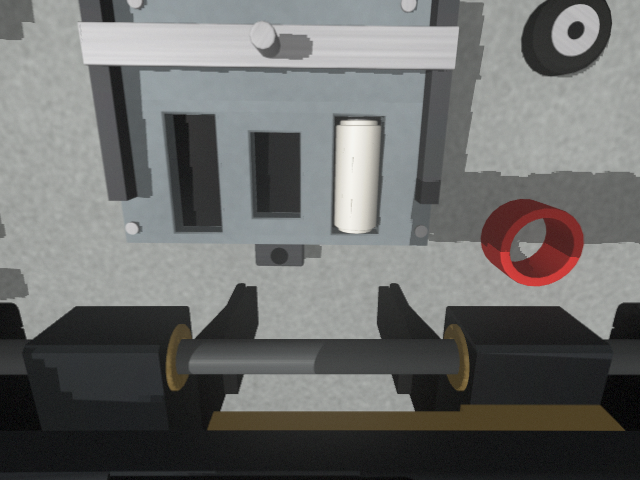

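Long roller 1 lies fully down in the right pocket at (357,175), and its height triangulates to 0.043. Now the short roller.

```bash

python3 -m creep '0.0015 0.001 -0.05 0 0.056;0 0 -0.05 0 0.056;0 0 -0.04 0 0.056;0 0 -0.02 0 0.056;0 0 -0.013 0 0.056;0 0 -0.008 0 0.056;0 0 0 0 0.056'
python3 -m creep '0 0 0 0 0.03;0 0 0 0 0.03;0 0 0 0 0.03;0 0 0 0 0.03' 25
```

```text
time_s: 15.58
tool_pos: [0.4911, -0.278, 0.0084]
tool_rot: [180.0, -0.0, -8.5]
force: [0.2, 0.8, -0.3]
grip_width: 0.056
grasp_force: 0.0
time_s: 16.08
tool_pos: [0.4915, -0.2781, 0.009]
tool_rot: [180.0, -0.1, -8.5]
force: [-0.6, 0.2, 2.6]
grip_width: 0.0391
grasp_force: 25.0
```

```bash

python3 -m creep '0 0 0.03 0 0.03;0 0 0.05 0 0.03;0 0.03 0.05 0 0.03;-0.01 0.05 0.02 3 0.03;-0.01 0.05 0 4 0.03;-0.01 0.05 0 5 0.03;-0.008 0.06 0 0 0.03;0 0.06 0 0 0.03'
python3 -m creep '0 0.06 0 0 0.03;0 0.06 0 0 0.03;0 0.05 0 0 0.03;0 0.04 0 0 0.03;0 0.0235 -0.02 0 0.03;0 0 -0.05 0 0.03;0 0 -0.033 0 0.03;0 0 0 0 0.03'
python3 - <<'E'
from h import *
o=get_obs();print(o['tool_pos'],o['tool_rot'])
im,cal=snap('wrist','pl2.png')
for x in finder.tip_of('roller_short','wrist')[:2]+finder.tip_of('pocket1','wrist')[:3]: print(x['xy'],x['p'])
E
```

```text
time_s: 17.08
tool_pos: [0.4519, 0.0234, 0.158]
tool_rot: [179.9, 0.0, 3.5]
force: [0.8, 0.3, -0.8]
grip_width: 0.0394
grasp_force: 25.0
time_s: 18.08
tool_pos: [0.4504, 0.2542, 0.0526]
tool_rot: [179.9, 0.4, 3.5]
force: [1.0, 0.4, -3.1]
grip_width: 0.039
grasp_force: 25.0
[0.45037416 0.25421243 0.05264386] [179.89841286   0.36383643   3.54543871]
[316.8, 307.0] 0.63
[179.2, 275.5] 0.77
```

View pics/pl2.png

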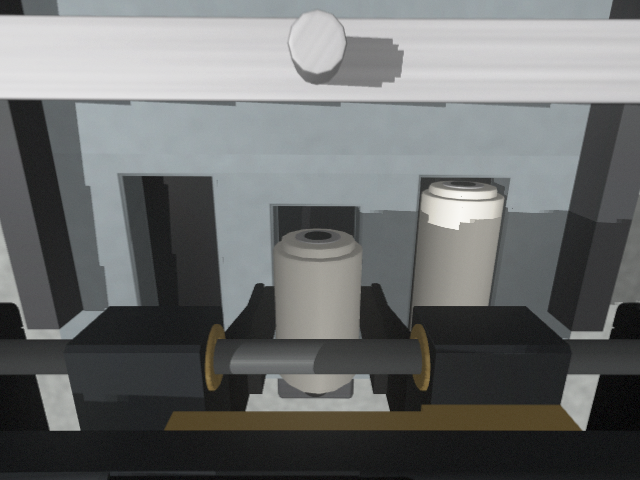

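The view shows the short roller over the middle pocket, whose far rim runs (271,206) to (360,206). Its end is at (318,236). That was the tenth picture, so the rest is by numbers only.

```bash
python3 rel.py 271 206 360 206 318 236 .035 .039
# rim edge check by intensity
python3 - <<'E'
import cv2,numpy as np
g=cv2.imread('pics/pl2.png',0).astype(int)
print(g[215,262:282],g[215,350:372]); print(g[198:214,300])
E
```

```text
rim w 0.046510742522930575 pocket [0.4546 0.2568 0.045 ] roller [0.4528 0.2554 0.0803] shift [ 0.0018  0.0014 -0.0353]
[155 156 155 153 155 154 153 143 116 115 111  80  68  68  75  80  54  46
  47  45] [ 44  49  46  46  61  82  68  67  64  72  84  88  95  99  99  96  99  99
  99 101 100 100]
[155 156 155 156 157 146 128 128  55  48  45  45  44  44  46  43]
```

```bash

python3 -m creep '0.0015 0.001 -0.005 0 0.03;0 0 -0.007 0 0.03;0 0 -0.007 0 0.03;0 0 -0.006 0 0.03;0 0 0 0 0.03'
```

```text
time_s: 18.85
tool_pos: [0.4539, 0.2563, 0.0296]
tool_rot: [180.0, 0.1, 3.5]
force: [-0.0, -0.3, -1.9]
grip_width: 0.0388
grasp_force: 25.0
```

```bash
cat > chk.py <<'E'
import sys
from h import *
np.set_printoptions(precision=4,suppress=True)
n=sys.argv[1]; G=np.array([float(v) for v in sys.argv[2:4]]+[.043])
o=get_obs();print(o['tool_pos'],o['tool_rot'][2],o['grip_width']); R=[]
for c in ['wrist','side','top']:
    im,cal=snap(c); g=proj(cal,G)
    L=[x for x in finder.tip_of(n,c) if np.hypot(*(np.array(x['xy'])-g))<15]
    for x in L[:1]: R.append(ray(cal,x['xy'])); print(c,x['xy'],round(x['p'],2),np.round(g),atz(cal,x['xy'],.043))
if len(R)>1: print(tri(R))
E
python3 -m creep '0 0 0 0 0.056;0 0 0 0 0.056;0 0 0 0 0.056;0 0 0.03 0 0.056;0 0 0.06 0 0.056;0 0 0.05 0 0.056;-0.04 -0.02 0.04 0 0.056;0 0 0 0 0.056'
python3 chk.py roller_short .454 .256
python3 -m creep '0.01 -0.05 -0.02 0 0.056;0.01 -0.06 0 0 0.056;0.01 -0.06 0 0 0.056;0.01 -0.06 0 -3 0.056;0.01 -0.06 0 -4 0.056;0.01 -0.06 0 -5 0.056;0.006 -0.06 0 0 0.056;0 -0.05 0 0 0.056'
python3 -m creep '0 -0.05 0 0 0.056;0 -0.047 0 0 0.056;0 -0.03 0 0 0.056;0 0 0 0 0.056;0 0 0 0 0.056'
python3 loc.py | grep -E '2|yaw'
```

```text
time_s: 19.85
tool_pos: [0.415, 0.2373, 0.2145]
tool_rot: [179.8, -0.6, 3.5]
force: [0.6, 0.1, 0.6]
grip_width: 0.056
grasp_force: 0.0
[0.415  0.2373 0.2145] 3.520550100182622 0.05599875454901101
wrist [296.7, 170.6] 0.84 [298. 171.] [0.4541 0.2575 0.043 ]
side [247.9, 311.8] 0.8 [247. 315.] [0.4595 0.2469 0.043 ]
top [190.9, 264.6] 0.56 [191. 263.] [0.4507 0.2566 0.043 ]
[0.4521 0.2554 0.0507]
time_s: 21.15
tool_pos: [0.4803, -0.2257, 0.1878]
tool_rot: [-179.9, 0.2, -8.5]
force: [1.1, 0.6, 0.9]
grip_width: 0.0561
grasp_force: 0.0
time_s: 21.78
tool_pos: [0.4808, -0.349, 0.1884]
tool_rot: [-179.8, 0.1, -8.4]
force: [0.2, 0.1, 0.5]
grip_width: 0.0557
grasp_force: 0.0
wrist 0 p0.79 [320.3018 216.1053] [153.5608 211.9431] [ 0.4803 -0.3518  0.036 ]
  axis yaw -9.278609553646218 len 0.10647168407762703 wid 0.04064162625194265
wrist 1 p0.59 [370.8089 334.535 ] [233.7322 216.8563] [ 0.3529 -0.384   0.036 ]
  axis yaw 86.11278302189143 len 0.01581111245302852 wid 0.010550527953475941
wrist 2 p0.79 [320.3018 216.1053] [318.9252 214.9944] [ 0.4803 -0.3518  0.036 ]
  axis yaw -9.278609553646218 len 0.10647168407762703 wid 0.04064162625194265
top 0 p0.66 [465.1602 267.2177] [400.6135 246.9549] [ 0.4634 -0.3447  0.036 ]
top 1 p0.98 [190.2368 263.5075] [432.6586 254.6451] [0.4541 0.2598 0.036 ]
top 2 p0.66 [465.1602 267.2177] [467.2184 259.9385] [ 0.4634 -0.3447  0.036 ]
side 0 p0.73 [410.1956 196.3002] [367.5559 214.5337] [ 0.472  -0.3405  0.036 ]
side 1 p0.95 [246.3482 314.6373] [389.3368 205.3893] [0.4622 0.2486 0.036 ]
side 2 p0.73 [410.1956 196.3002] [409.2199 195.2328] [ 0.472  -0.3405  0.036 ]
2 3 [ 0.4733 -0.3494  0.0277]
[ 0.4806 -0.3502  0.1906] [179.9777  -0.0157  -8.4572] 22.225
```

```bash

python3 -m creep '-0.0005 -0.0015 -0.05 0 0.056;0 0 -0.05 0 0.056;0 0 -0.04 0 0.056;0 0 -0.02 0 0.056;0 0 -0.014 0 0.056;0 0 -0.008 0 0.056;0 0 0 0 0.056'
python3 -m creep '0 0 0 0 0.03;0 0 0 0 0.03;0 0 0 0 0.03;0 0 0 0 0.03' 25
```

```text
time_s: 23.1
tool_pos: [0.4803, -0.3522, 0.0087]
tool_rot: [180.0, -0.0, -8.5]
force: [-0.7, -0.3, 0.9]
grip_width: 0.0556
grasp_force: 0.0
time_s: 23.6
tool_pos: [0.4805, -0.3521, 0.009]
tool_rot: [180.0, -0.1, -8.5]
force: [-0.2, 1.2, 3.0]
grip_width: 0.039
grasp_force: 25.0
```

```bash

python3 -m creep '0 0 0.03 0 0.03;0 0 0.05 0 0.03;0 0.03 0.05 0 0.03;-0.01 0.05 0.02 3 0.03;-0.01 0.06 0 4 0.03;-0.01 0.06 0 5 0.03;-0.002 0.06 0 0 0.03;0 0.06 0 0 0.03'
python3 -m creep '0 0.06 0 0 0.03;0 0.06 0 0 0.03;0 0.06 0 0 0.03;0 0.06 0 0 0.03;0 0.06 0 0 0.03;0 0.04 0 0 0.03;0 0.023 0 0 0.03;0 0 -0.02 0 0.03'
python3 -m creep '0 0 -0.05 0 0.03;0 0 -0.03 0 0.03;0 0 0 0 0.03;0 0 0 0 0.03'
python3 - <<'E'
from h import *
np.set_printoptions(precision=4,suppress=True)
im,cal=snap('wrist','pl3.png'); o=get_obs(); P=o['tool_pos'];print(P,o['tool_rot'])
g=cv2.cvtColor(im,cv2.COLOR_RGB2GRAY)
y=np.radians(3.4);X=np.array([np.cos(y),np.sin(y),0]);Y=np.array([-X[1],X[0],0])
C=np.array([.4487,.3307,.045])
# rim corners predicted, and profiles
a,b=[np.array(proj(cal,C+X*.054+s*Y*.0225)) for s in(1,-1)]
print('pred rim',a,b)
r=int((a[1]+b[1])/2)+8
print('row',r,'L',int(a[0])-12,g[r,int(a[0])-12:int(a[0])+14]); print('R',int(b[0])-12,g[r,int(b[0])-12:int(b[0])+14])
c=int((a[0]+b[0])/2); print('col',c,'from',int(a[1])-14,g[int(a[1])-14:int(a[1])+14,c]); 
E
```

```text
time_s: 24.6
tool_pos: [0.4471, -0.0303, 0.158]
tool_rot: [179.9, 0.0, 3.5]
force: [0.3, 0.4, -1.7]
grip_width: 0.0391
grasp_force: 25.0
time_s: 25.6
tool_pos: [0.4476, 0.3338, 0.1384]
tool_rot: [-179.9, -0.1, 3.7]
force: [-0.1, -1.1, -2.9]
grip_width: 0.0389
grasp_force: 25.0
time_s: 26.1
tool_pos: [0.4486, 0.3306, 0.0589]
tool_rot: [180.0, -0.0, 3.5]
force: [0.2, 0.6, -1.8]
grip_width: 0.039
grasp_force: 25.0
[0.449  0.3311 0.0595] [-179.9682   -0.1128    3.4687]
pred rim [272.6171 177.7164] [359.7382 177.7099]
row 185 L 260 [149 147 147 147 147 147 146 147 147 146 146 148 138 110 108 107  83  67
  66  74  77  45  44  43  44  45]
R 347 [ 54  52  54  53  53  54  54  52  53  68 101 104  95  95 101 126 144 146
 146 147 145 146 144 146 143 145]
col 316 from 163 [156 153 153 152 152 151 150 152 151 151 151 150 151 151 147 125 131  88
  53  52  57  54  54  56  55  55  56  52]
```

```bash
python3 - <<'E'
import cv2
a=cv2.imread('pics/pl.png',0);b=cv2.imread('pics/pl3.png',0)
t=a[196:245,268:368]
r=cv2.matchTemplate(b[170:280,250:390],t,cv2.TM_CCOEFF_NORMED);print(cv2.minMaxLoc(r)) # same place would be (18,26)
E
python3 rel.py 272.5 177.5 361.5 177.5 318 207 .05 .054
```

```text
(-0.6068862080574036, 0.9764468669891357, (0, 58), (18, 26))
rim w 0.046126829107554744 pocket [0.4491 0.3308 0.045 ] roller [0.4458 0.3302 0.083 ] shift [ 0.0034  0.0007 -0.038 ]
```

```bash

python3 -m creep '0.003 0.0007 -0.006 0 0.03;0 0 -0.008 0 0.03;0 0 -0.008 0 0.03;0 0 -0.006 0 0.03;0 0 0 0 0.03'
```

```text
time_s: 26.78
tool_pos: [0.4504, 0.3315, 0.0295]
tool_rot: [180.0, 0.1, 3.5]
force: [-1.1, -0.4, -2.3]
grip_width: 0.039
grasp_force: 25.0
```

```bash

python3 -m creep '0 0 0 0 0.056;0 0 0 0 0.056;0 0 0 0 0.056;0 0 0.03 0 0.056;0 0 0.06 0 0.056;-0.01 -0.03 0.05 0 0.056;-0.03 -0.05 0.04 0 0.02;0 0 0 0 0.02'
python3 -m creep '0 0 0 0 0.02;0 0 0 0 0.02'
python3 - <<'E'
from h import *
np.set_printoptions(precision=4,suppress=True)
print(get_obs()['tool_pos'],get_obs()['grip_width'])
y=np.radians(3.4);X=np.array([np.cos(y),np.sin(y),0]);Y=np.array([-X[1],X[0],0])
B=np.array([.4535,.2560,.043]); Q=[('roller_long_a',B-.075*Y),('roller_short',B),('roller_long_a',B+.075*Y)]
V=[[],[],[]]
for c in ['wrist','side','top']:
    im,cal=snap(c,'fin_'+c+'.png')
    for i,(n,g) in enumerate(Q):
        L=[x for x in finder.masks_of(n,c) if np.hypot(*(np.array(x['xy'])-proj(cal,g)))<15]
        for x in L[:1]:
            m=x['mask']; 
            q=np.array([atz(cal,p,.055)[:2] for p in np.argwhere(m)[:,::-1]])@np.c_[X[:2],Y[:2]]
            print(c,n,i,round(x['p'],2),'len,wid at .055',np.ptp(q,axis=0),atz(cal,np.argwhere(m)[:,::-1].mean(0),.055))
            V[i].append(ray(cal,np.argwhere(m)[:,::-1].mean(0)))
    for x in finder.tip_of('post',c)[:1]: print('post',c,x['xy'],x['p'],atz(cal,x['xy'],.095))
for v in V:
    if len(v)>1: print(tri(v))
E
```

```text
time_s: 27.78
tool_pos: [0.4165, 0.255, 0.2096]
tool_rot: [179.7, -0.6, 3.2]
force: [0.6, 0.1, 0.3]
grip_width: 0.0434
grasp_force: 0.0
time_s: 28.02
tool_pos: [0.4137, 0.2586, 0.2042]
tool_rot: [-179.9, 0.2, 3.6]
force: [-0.8, -0.2, -0.6]
grip_width: 0.0251
grasp_force: 0.0
[0.4137 0.2586 0.2042] 0.025058131919548685
wrist roller_long_a 0 0.73 len,wid at .055 [0.1013 0.0404] [0.4592 0.1826 0.055 ]
wrist roller_short 1 0.97 len,wid at .055 [0.0711 0.0382] [0.4551 0.2561 0.055 ]
wrist roller_long_a 2 0.56 len,wid at .055 [0.101  0.0396] [0.4516 0.3285 0.055 ]
post wrist [616.5, 24.5] 0.53 [0.5702 0.0642 0.095 ]
side roller_long_a 0 0.92 len,wid at .055 [0.1192 0.0518] [0.4486 0.1897 0.055 ]
side roller_short 1 0.66 len,wid at .055 [0.0898 0.0481] [0.4458 0.264  0.055 ]
side roller_long_a 2 0.82 len,wid at .055 [0.1167 0.0469] [0.4385 0.339  0.055 ]
post side [204.5, 273.0] 0.92 [0.5519 0.2619 0.095 ]
top roller_long_a 0 0.65 len,wid at .055 [0.1033 0.0393] [0.4526 0.181  0.055 ]
top roller_short 1 0.61 len,wid at .055 [0.0419 0.0135] [0.4612 0.2683 0.055 ]
post top [186.3, 215.0] 0.94 [0.5492 0.2622 0.095 ]
[0.4562 0.1815 0.0463]
[0.4555 0.2613 0.0524]
[0.4496 0.3305 0.0429]
```

All three lie at matching heights in the pockets. Next, the closed fingers go to the +x side of the post, which is at about (.554,.259), to push it along -x.

```bash

python3 -m creep '0.04 0 0 0 0;0.05 0 0 0 0;0.05 0 0 0 0;0.032 0.0015 0 0 0;0 0 -0.03 0 0;0 0 0 0 0;0 0 0 0 0'
python3 - <<'E'
from h import *
np.set_printoptions(precision=4,suppress=True)
print(get_obs()['tool_pos'])
im,cal=snap('wrist','post.png')
R=[]
for x in finder.tip_of('post','wrist')[:2]: print(x['xy'],x['p'],atz(cal,x['xy'],.095))
print(proj(cal,[.554,.259,.095]))
E
```

```text
time_s: 29.65
tool_pos: [0.5864, 0.2594, 0.1766]
tool_rot: [-180.0, -0.0, 3.5]
force: [-0.7, -0.7, -0.4]
grip_width: 0.0006
grasp_force: 0.0
[0.5864 0.2594 0.1766]
[312.5, 278.6] 0.74 [0.5555 0.2606 0.095 ]
[np.float64(314.456327660513), np.float64(280.5964018939984)]
```

```bash

python3 -m creep '0 0.002 -0.04 0 0;0 0 -0.04 0 0;0 0 -0.02 0 0;0 0 -0.011 0 0;0 0 0 0 0'
python3 -m creep '-0.008 0 0 0 0;-0.008 -0.0005 0 0 0;-0.008 -0.0005 0 0 0;-0.008 -0.0005 0 0 0;-0.008 -0.0005 0 0 0;-0.008 -0.0005 0 0 0;-0.008 -0.0005 0 0 0'
```

```text
time_s: 30.38
tool_pos: [0.5868, 0.2613, 0.0651]
tool_rot: [-180.0, -0.0, 3.5]
force: [-0.3, 0.3, -0.1]
grip_width: 0.0007
grasp_force: 0.0
time_s: 31.25
tool_pos: [0.53, 0.2586, 0.0649]
tool_rot: [-180.0, -0.0, 3.5]
force: [3.3, 2.6, 2.6]
grip_width: 0.0001
grasp_force: 1.7
```

```bash

python3 -m creep '-0.004 -0.0002 0 0 0;-0.004 -0.0002 0 0 0;-0.004 -0.0003 0 0 0;-0.003 -0.0002 0 0 0'
python3 -m creep '-0.002 -0.0001 0 0 0;-0.002 -0.0001 0 0 0;-0.002 -0.0001 0 0 0;0 0 0 0 0'
```

```text
time_s: 31.75
tool_pos: [0.5152, 0.2576, 0.0646]
tool_rot: [-180.0, 0.0, 3.5]
force: [2.4, 5.0, 2.0]
grip_width: 0.0006
grasp_force: 1.8
time_s: 32.25
tool_pos: [0.5092, 0.2567, 0.0645]
tool_rot: [180.0, 0.0, 3.5]
force: [1.6, 2.8, 0.3]
grip_width: 0.0005
grasp_force: 1.5
```

```bash
python3 - <<'E'
from h import *
np.set_printoptions(precision=4,suppress=True)
o=get_obs();print(o['tool_pos'],o['force'],o['wrist_torque'])
R=[]
for c in ['wrist','side','top']:
    im,cal=snap(c,'push_'+c+'.png')
    for x in finder.tip_of('post',c)[:2]: print(c,x['xy'],x['p'],atz(cal,x['xy'],.095)); 
    for x in finder.masks_of('post',c)[:1]:
        q=np.argwhere(x['mask'])[:,::-1]; p=np.array([atz(cal,u,.073)[:2] for u in q[::5]]); print('  bar mask x,y range',p.min(0),p.max(0),p.mean(0))
E
```

```text
[0.5092 0.2567 0.0645] [1.6369 2.7659 0.2598] [ 0.732  -0.3655 -0.0582]
  bar mask x,y range [0.4552 0.1128] [0.515  0.4013] [0.497  0.2611]
side [230.8, 287.3] 0.88 [0.4836 0.2617 0.095 ]
  bar mask x,y range [0.4651 0.1146] [0.5376 0.4064] [0.4887 0.2697]
  bar mask x,y range [0.4647 0.1141] [0.5108 0.4047] [0.4876 0.2509]
```

The bar follows: the post is now at x ≈ .488. Continue gently.

```bash

python3 -m creep '-0.002 -0.0001 0 0 0;-0.002 -0.0001 0 0 0;-0.002 -0.0001 0 0 0;-0.002 -0.0001 0 0 0'
python3 -m creep '-0.002 -0.0001 0 0 0;-0.002 -0.0001 0 0 0;-0.002 -0.0001 0 0 0'
```

```text
time_s: 33.2
tool_pos: [0.5013, 0.256, 0.0645]
tool_rot: [180.0, 0.0, 3.5]
force: [2.0, 0.9, -0.9]
grip_width: 0.0004
grasp_force: 1.0
time_s: 33.58
tool_pos: [0.4953, 0.2558, 0.0645]
tool_rot: [180.0, 0.0, 3.5]
force: [2.7, -1.1, -0.1]
grip_width: 0.0004
grasp_force: 0.9
```

```bash

python3 -m creep '-0.002 -0.0001 0 0 0;-0.002 -0.0001 0 0 0;-0.002 -0.0001 0 0 0'
python3 -m creep '-0.002 -0.0001 0 0 0;-0.002 -0.0001 0 0 0;-0.001 0 0 0 0'
```

```text
time_s: 33.95
tool_pos: [0.4904, 0.2559, 0.0648]
tool_rot: [-180.0, -0.1, 3.5]
force: [7.1, -1.1, -3.8]
grip_width: 0.0003
grasp_force: 3.0
time_s: 34.33
tool_pos: [0.4903, 0.2559, 0.0653]
tool_rot: [-179.8, -0.6, 3.4]
force: [16.4, 2.9, -12.1]
grip_width: 0.0005
grasp_force: 8.5
```

The arm stopped at x = .490 with the force rising. The travel of about 0.085 matches the given range, so this is the stop. Back off, lift and verify.

```bash

python3 -m creep '0.006 0 0 0 0;0.01 0 0 0 0;0.01 0 0 0 0;0 0 0.04 0 0;0 0 0.05 0 0;-0.06 0 0.05 0 0;-0.06 0 0 0 0;0 0 0 0 0'
python3 - <<'E'
from h import *
np.set_printoptions(precision=4,suppress=True)
print(get_obs()['tool_pos'],get_obs()['force'])
for c in ['wrist','side','top']:
    im,cal=snap(c,'end_'+c+'.png')
    for n,z in (('post',.095),('roller_long_a',.043),('roller_short',.043),('wheel',0),('tape',0)):
        for x in finder.tip_of(n,c)[:3]:
            if x['p']>.5:print(c,n,np.round(x['xy']),round(x['p'],2),atz(cal,x['xy'],z))
E
```

```text
time_s: 35.33
tool_pos: [0.3989, 0.2564, 0.1956]
tool_rot: [179.5, -0.3, 3.8]
force: [-0.1, -0.4, -0.7]
grip_width: 0.0008
grasp_force: 0.0
[0.3989 0.2564 0.1956] [-0.1218 -0.4129 -0.6583]
wrist post [322. 139.] 0.6 [0.4694 0.256  0.095 ]
wrist roller_long_a [234. 157.] 0.96 [0.4477 0.33   0.043 ]
wrist roller_long_a [406. 158.] 0.73 [0.4563 0.1817 0.043 ]
wrist roller_long_a [320. 137.] 0.52 [0.4686 0.2565 0.043 ]
wrist roller_short [318. 158.] 0.83 [0.4516 0.2576 0.043 ]
wrist wheel [620.   9.] 0.7 [ 0.5925  0.     -0.    ]
wrist tape [564. 219.] 0.64 [ 0.4026  0.0005 -0.    ]
side post [238. 287.] 0.65 [0.4742 0.2537 0.095 ]
side roller_long_a [218. 334.] 0.9 [0.4553 0.3248 0.043 ]
side roller_long_a [273. 294.] 0.63 [0.4608 0.1767 0.043 ]
side roller_short [330. 200.] 0.95 [ 0.6055 -0.1849  0.043 ]
side roller_short [459. 229.] 0.93 [ 0.2988 -0.2661  0.043 ]
side roller_short [355. 176.] 0.85 [ 0.6365 -0.3331  0.043 ]
side wheel [283. 250.] 0.67 [0.5884 0.0045 0.    ]
side tape [352. 278.] 0.98 [ 0.4081 -0.0082  0.    ]
top post [186. 249.] 0.95 [0.4748 0.2567 0.095 ]
top roller_long_a [222. 262.] 0.56 [0.4579 0.1883 0.043 ]
top roller_short [440. 331.] 0.85 [ 0.323  -0.2871  0.043 ]
top roller_short [411. 194.] 0.63 [ 0.6244 -0.2231  0.043 ]
top roller_short [473. 185.] 0.61 [ 0.6493 -0.3656  0.043 ]
top wheel [310. 210.] 0.59 [0.5928 0.0017 0.    ]
top tape [308. 292.] 0.88 [0.4023 0.0004 0.    ]
```

```bash
python3 -c "
from h import *
print(ticket.sign_off())"
```

```text
the job is handed in; nothing more can be done
None
```

The job is handed in at about 36 s: both long rollers are in the outer pockets and the short one in the middle, the bar is slid until it met its stop, and the tape roll and wheel were not touched.

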